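Clamp a new membrane into the water purifier's bracket

ROBOT

A 6-joint arm with a two-finger parallel gripper is mounted at the origin on a cart in front of the work surface, level with it; the furniture and walls round the work are solid. World frame = base frame: x ahead of the robot, y to its left, z up, the work surface at z = 0. Lengths are in m, angles in degrees, forces in N, time in s.
With the tool pointing down it reaches from about 0.275 to 0.875 m from the base axis. Payload 12.5 kg.
Tool frame: the origin (TCP) lies between the finger pads; the fingertips stand tips_ahead ahead of it and the grasp point (between the pads) lies 2 mm behind it (tips_ahead is the distance from the TCP to the fingertips, in m); z points along the fingers, y is the line along which they close (so a half turn about z gives the same grasp; the last joint's range is limited). The gripper opens to 85 mm and grips with 20 to 120 N. Pads are 22 mm wide; open, the fingers measure 114 mm over their backs; the gripper's body (76 mm by 85 mm) begins 54 mm behind the grasp point. The pads swing forward as they close: fully open they stand 13 mm farther back than shut.
Start: joints at [-70.795, 20.094, 94.641, -0, 65.266, -4.847], TCP at [0.224, -0.502, 0.248] pointing down, gripper open.
Joint ranges: [-157.81, 157.81], [-45, 120.19], [0.68, 151.7], [-89.99, 269.99], [4.06, 180], [-164.3, 164.3]. Speed limits (degrees/s): [127.2, 127.2, 159.86, 180, 180, 180].

INTERFACE

Orientations are given as a 3x3 rotation matrix whose columns are the frame's x, y, z axes.
In Python, from rig import * gives the robot as it stands.
- The arm moves only by the shell command python3 -m handwheel 'ROWS' [FORCE]. ROWS is JSON, a list of rows, each a list of 3 entries, a list of its own where there are three numbers: the turn, a rotation vector about the tool's x, y, z in rad, then the shift along the tool's x, y, z in mm, then the opening, from 0 (shut) to 1 (fully open). A call has 1 to 5 rows; each row is the pose to reach, as a shift and turn from the pose commanded when the call began, along the tool's axes at that moment; what a row does not reach only later rows make up. A row lasts 1/8 s, in which the tool goes at most 62.5 mm and 10.7 degrees, less where a joint would pass 70% of its speed; a pose out of reach is approached as far as the arm can. A call with a gripper value outside its range is refused whole. The fingers move at their own pace and stop on an object; FORCE is the grip in N (left out, the last holds). Time passes only in rows, so rows that repeat a pose let the fingers close. It gives the time, the measured TCP pose, the force, the opening and the grip force at its end, in the units of the state.
- read_state(): the state, without advancing time (a new reading comes with each control period).
- snapshot(name): name is "side" or "top"; returns the picture (480x640x3 uint8, blue, green, red); there is no depth.
- camera_model(name): a dict with "mtx" (3x3 intrinsics, pixels), "k1" (the pictures are not rectified: a ray, as slopes to the right and down, at radius r is drawn at 1 + k1 r^2 times it, then the intrinsics apply), "rvec" (rotation vector, rad) and "tvec" (3), from world to camera coordinates, as OpenCV has them. Camera axes: x right, y down, z forward; pixel columns grow to the right and rows downward; lengths in m; the calibration is good to about 2 mm. A picture is of the moment at which its call begins. camera_model takes no time and is no camera call.
- sign_off(): hands the job in; it is judged then, once.
The state is a dict: "time_s": time; "joint_pos": joint angles; "joint_velocities": joint speeds; "tau": joint torques, N m; "ee_pos": TCP position; "tool_rot": TCP orientation; "ft_force": force on the tool from outside, world axes, zero at the start; "torque": the same for the moment, N m; "width": finger opening in m; "finger_force": force on a finger pad.
Only numpy, scipy, OpenCV 4.12 (cv2) and the standard library are available. Lean on these libraries where they do the work, as an engineer would, in place of code of your own. Each camera call takes 0.05 s, during which the arm holds its last target. There are 200 camera calls.

TASK

Lay the loose white membrane tube into the empty front cradle of the purifier bracket, centred end to end between its two saddles. Then swing both open blue straps over it and press each one down by its thumb tab until its catch snaps and holds it fully shut. Let go, and leave everything else where it stands.

Things in the scene. Friction and masses are not known exactly. Their poses are not given: they have to be found in the camera images.
- membrane_mid (a point): centre of the loose membrane tube: a white plastic cylinder 48 mm in diameter with a printed sleeve (blue stripe) and stepped ends with short nipples, 268 mm long over all, about 0.24 kg, lying on the worktop (this point then 24 mm above it). Its y axis runs along the tube; either end may go to either side
- cradle_mid (a point): point on the tube axis of the empty front cradle, midway between its saddles, 50 mm above the worktop: the tube's centre belongs here. Frame: y along the cradle, x away from the robot to the rear row, z up. The grey saddles stand at y = -82 and +82 mm, 22 mm wide (foot 30 mm); their beds flare to 60 mm at axis height, so a tube within 4 mm of the axis centres itself
- bracket: white folded steel bracket, does not move; same axes, origin on the worktop under cradle_mid. Plate top 13 mm high (fingers have 13 mm under a seated tube), 250 mm along y, x from -66 to +166 mm; rear flange 72 mm high. At x = +112 mm lies an identical tube already fitted under shut straps (top 79 mm high): leave it
- strap_left (a joint): opening angle of the blue hinged strap at the +y end of the front cradle: 0 fully shut, catch engaged; about 0.15 lying on the sprung steel roller of the catch, not yet snapped; 1.57 upright; 2.1 leaning back (to +x) as far as it goes. Hinge friction keeps it where it is left. The last 0.15 rad need some 8 to 12 N straight down on the tab, then it snaps and stays
- tab_left (a point): middle of the top face of that strap's thumb tab, 87 mm from its hinge pin, moving with the strap; the tab is 22 mm wide (y) and about 28 mm long round this point. With the strap shut it stands on the near (-x) side, 53 mm from the tube axis, 58 mm above the worktop
- hinge_left (a point): hinge pin of that strap, along the bracket's y, 34 mm behind (+x) and 3 mm above the tube axis of the cradle, 53 mm above the worktop
- strap_right (a joint): opening angle of the blue hinged strap at the -y end of the front cradle: 0 fully shut, catch engaged; about 0.15 lying on the sprung steel roller of the catch, not yet snapped; 1.57 upright; 2.1 leaning back (to +x) as far as it goes. Hinge friction keeps it where it is left. The last 0.15 rad need some 8 to 12 N straight down on the tab, then it snaps and stays
- tab_right (a point): middle of the top face of that strap's thumb tab, 87 mm from its hinge pin, moving with the strap; the tab is 22 mm wide (y) and about 28 mm long round this point. With the strap shut it stands on the near (-x) side, 53 mm from the tube axis, 58 mm above the worktop
- hinge_right (a point): hinge pin of that strap, along the bracket's y, 34 mm behind (+x) and 3 mm above the tube axis of the cradle, 53 mm above the worktop
- grease_tub: small white tub with a blue lid, 48 mm across, 32 mm high, in the middle; a bystander, origin at the centre of its underside
- tds_meter: pen-shaped water meter, white with a green cap, 148 x 30 x 18 mm, lying in front on the left; a bystander, origin at the centre of its underside
- spice_jar: glass spice jar with a yellow-brown cap, 42 mm across, 96 mm high, at the back; a bystander, origin at the centre of its underside
- membrane: the loose membrane tube itself; origin on its surface, 24 mm off its axis (use membrane_mid)

How it is judged (in metres and radians):
On the way, in this order (a step that is already met when the one before it is completed fails the run):
1. the membrane tube lies in both saddles of the front cradle, centred to 20 mm end to end (x of membrane_mid in the frame of cradle_mid between -0.004 and 0.004 m and z of membrane_mid in the frame of cradle_mid between -0.004 and 0.004 m and y of membrane_mid in the frame of cradle_mid between -0.02 and 0.02 m and angle between the y axis of membrane_mid and the y axis of cradle_mid, either way round below 0.06 rad), for 0.2 s.
2. one strap is snapped shut over it (all of step 1 and value of joint any of strap_left, strap_right below 0.04 rad), for 0.2 s.
At the end, for the whole second after the job is handed in: the membrane tube lies still in the front cradle (its centre within 4 mm across and in height and 20 mm along, its axis within 0.06 rad) and both straps are shut with their catches engaged (joints below 0.04 rad) (all of step 1 and value of joint each of strap_left, strap_right below 0.04 rad and linear speed of membrane below 0.02 m/s); the robot touches nothing.
It fails at once if a bystander is pushed more than 30 mm or tipped over (distance of any of grease_tub, tds_meter, spice_jar from where it was at the start of the episode above 0.03 m or angle between spice_jar's own z axis and vertical above 0.5 rad).
It also fails if it takes over 61 s, if anything falls off the work surface, if the arm or the gripper's body presses on something with over 40 N, if the wrist force passes 120 N, or if a joint passes its speed limit or range.

## Working session

There is one attempt and no reset: what is moved stays moved. The work goes in short steps, Python scripts to look and compute and a shell command to move; the robot and the scene stay as the last step left them, time stands still between calls to the robot, and variables do not carry over. Pictures are saved under pics/ and viewed, at most 10 in all, crops included, and the job is handed in when it is done.

```bash
mkdir -p pics; ls; python3 - <<'E'
from rig import *
import cv2,numpy as np
s=read_state();print({k:np.round(v,4).tolist() for k,v in s.items()})
for n in("side","top"):
    cv2.imwrite(f"pics/{n}0.png",snapshot(n));m=camera_model(n);print(n,m)
    R=cv2.Rodrigues(np.array(m["rvec"],float))[0];print(-R.T@np.array(m["tvec"]).ravel(),R)
E
```

```text
pics
{'time_s': 0.0, 'joint_pos': [-70.7951, 20.1247, 94.6785, -0.0005, 65.2673, -4.8462], 'joint_velocities': [0.0095, 0.0087, 0.0714, -0.0197, 0.0361, 0.0157], 'tau': [0.0012, -50.6102, -29.1402, -0.0001, 0.0047, 0.0], 'ee_pos': [0.2241, -0.5019, 0.2477], 'tool_rot': [[0.9132, 0.4076, -0.0004], [0.4076, -0.9132, 0.0012], [0.0001, -0.0012, -1.0]], 'ft_force': [0.3795, -0.2399, 0.3335], 'torque': [-0.0544, 0.0008, 0.0422], 'finger_force': 0.0, 'width': 0.0855}
side {'mtx': array([[438.27371414,   0.        , 324.50727834],
       [  0.        , 438.27371414, 233.72213647],
       [  0.        ,   0.        ,   1.        ]]), 'k1': -0.04162425493727779, 'rvec': array([ 0.0323978 , -2.85869796,  1.28669623]), 'tvec': array([0.52836029, 0.09506509, 1.09356807])}
[0.5140142  0.76676856 0.79495185] [[-0.99976528 -0.02151425  0.00255325]
 [-0.01617688  0.66290476 -0.74852895]
 [ 0.01441147 -0.74839456 -0.6630972 ]]
top {'mtx': array([[539.58978724,   0.        , 311.48068067],
       [  0.        , 539.58978724, 239.90169584],
       [  0.        ,   0.        ,   1.        ]]), 'k1': -0.0067099449425243145, 'rvec': array([ 2.21333131, -2.18603907,  0.06939923]), 'tvec': array([-0.06315784,  0.51893281,  1.06873019])}
[ 0.4625648  -0.04584296  1.09516968] [[ 0.0121246  -0.9998693   0.01069466]
 [-0.99853426 -0.01267123 -0.05261915]
 [ 0.05274779 -0.010041   -0.99855738]]
```

View pics/side0.png

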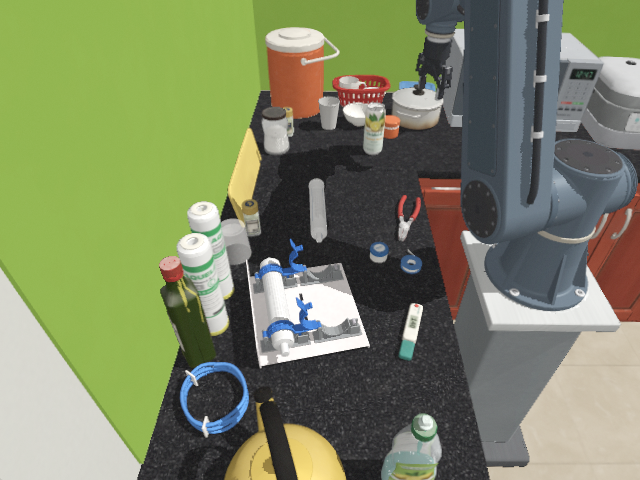

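View pics/top0.png

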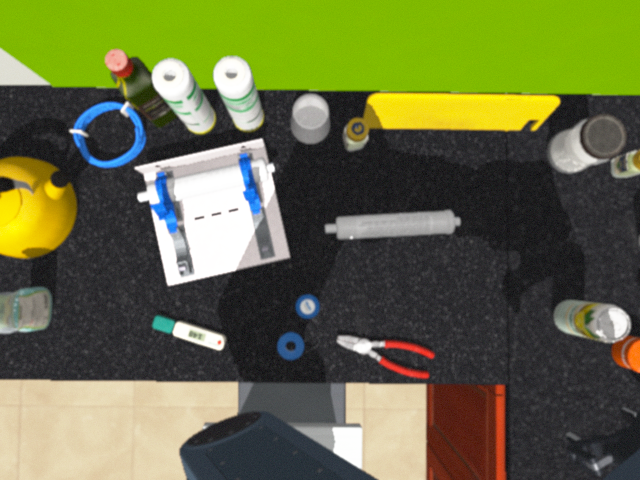

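The side view shows the bracket at about (305,310) and the loose tube at (318,210). In the top view the tube runs from (327,229) to (460,221). The bracket's corners are at (137,167), (265,141), (289,260) and (165,283), and the blue straps are at (165,205) and (250,180). Next I'll enlarge both views and measure the tube.

```bash
cat > h.py <<'E'
from rig import *
import cv2,numpy as np
def cam(n):
    m=camera_model(n);R=cv2.Rodrigues(np.array(m["rvec"],float))[0];t=np.array(m["tvec"],float).ravel()
    return np.array(m["mtx"]),np.array([m["k1"],0,0,0,0.]),R,t
def ray(n,uv):
    K,d,R,t=cam(n);p=cv2.undistortPoints(np.array(uv,float).reshape(-1,1,2),K,d).reshape(-1,2)
    return -R.T@t,np.c_[p,np.ones(len(p))]@R
def onz(n,uv,z):
    c,r=ray(n,uv);return c+r*((z-c[2])/r[:,2])[:,None]
def proj(n,P):
    K,d,R,t=cam(n);return cv2.projectPoints(np.array(P,float).reshape(-1,1,3),cv2.Rodrigues(R)[0],t,K,d)[0].reshape(-1,2)
def tri(u1,u2):
    a,r=ray("top",[u1]);b,q=ray("side",[u2]);A=np.c_[r[0],-q[0]];x=np.linalg.lstsq(A,b-a,rcond=None)[0]
    p,q_=a+r[0]*x[0],b+q[0]*x[1];return (p+q_)/2,np.linalg.norm(p-q_)
E
python3 - <<'E'
from h import *
t=cv2.imread("pics/top0.png");s=cv2.imread("pics/side0.png")
g=cv2.cvtColor(t,cv2.COLOR_BGR2GRAY)
m=(g>110).astype(np.uint8);m[:195]=0;m[250:]=0;m[:,:315]=0;m[:,475:]=0
c=max(cv2.findContours(m,0,2)[0],key=cv2.contourArea)
r=cv2.minAreaRect(c);b=cv2.boxPoints(r);print(r)
print("tube box",onz("top",b,.024).round(4).tolist(),onz("top",[r[0]],.024))
g=cv2.cvtColor(s,cv2.COLOR_BGR2GRAY);m=(g>110).astype(np.uint8);m[:170]=0;m[250:]=0;m[:,:300]=0;m[:,335:]=0
c=max(cv2.findContours(m,0,2)[0],key=cv2.contourArea);r=cv2.minAreaRect(c);print(r,onz("side",[r[0]],.024))
print("plate",onz("top",[[289,260],[165,283]],.013))
a=cv2.resize(t[130:290,130:295],None,fx=4.8,fy=3.7,interpolation=2)
cv2.imwrite("pics/topc.png",cv2.resize(t[132:288,128:296],None,fx=3.8,fy=3.8,interpolation=2)[:600,:800])
cv2.imwrite("pics/sidec.png",cv2.resize(s[230:365,240:375],None,fx=4.4,fy=4.4,interpolation=2))
E
```

```text
((392.460693359375, 224.85089111328125), (23.230104446411133, 135.41819763183594), 86.53176879882812)
tube box [[0.5645, -0.0814, 0.024], [0.5845, -0.3517, 0.024], [0.538, -0.3544, 0.024], [0.5182, -0.0847, 0.024]] [[ 0.55125564 -0.21775831  0.024     ]]
((317.57952880859375, 209.96517944335938), (63.99896240234375, 16.056161880493164), 88.15238952636719) [[ 0.55251954 -0.20409814  0.024     ]]
plate [[ 0.47883479 -0.01217121  0.013     ]
 [ 0.42991292  0.23449913  0.013     ]]
```

View pics/topc.png

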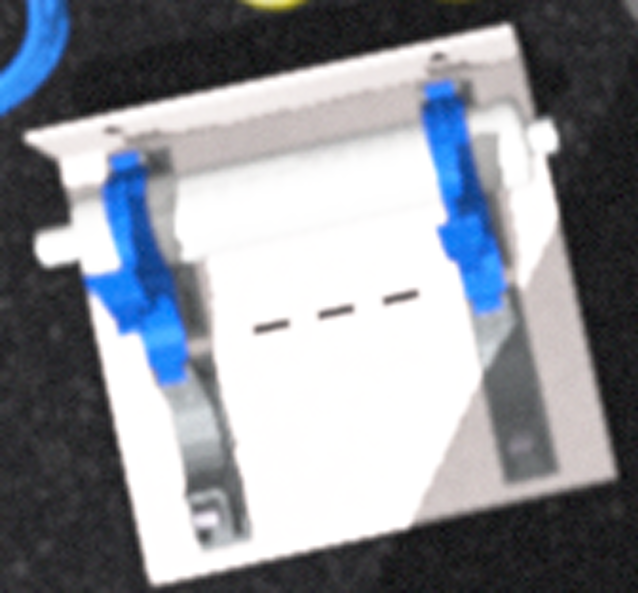

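View pics/sidec.png

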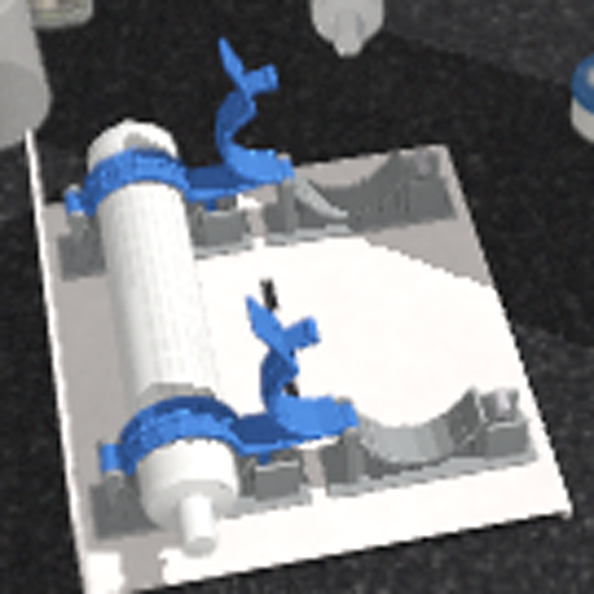

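```bash
cat >> h.py <<'E'
def goto(p,yaw):
    "world TCP target & yaw of tool x (deg) -> tool-axis shift mm and turn"
    s=read_state();R=np.array(s["tool_rot"]);e=np.array(s["ee_pos"])
    y0=np.degrees(np.arctan2(R[1,0],R[0,0]));dy=(yaw-y0+180)%360-180
    print("now",e.round(4),"yaw",y0.round(2),"shift",(R.T@(np.array(p)-e)*1000).round(1),"turn z",np.radians(-dy).round(4),"F",np.round(s["ft_force"],1))
E
python3 - <<'E'
from h import *
try: print("tips",tips_ahead)
except Exception as e:
    import rig;print([a for a in dir(rig) if a[0]!='_'])
t=cv2.imread("pics/top0.png");g=cv2.GaussianBlur(cv2.cvtColor(t,cv2.COLOR_BGR2GRAY),(3,3),0).astype(float)
def edge(a,b):
    a,b=np.array(a,float),np.array(b,float);d=(b-a)/np.linalg.norm(b-a);n=np.array([-d[1],d[0]]);P=[]
    for f in np.linspace(.12,.88,40):
        k=np.arange(-8,8.01,.25);q=(a+f*(b-a)+k[:,None]*n).astype(np.float32)
        v=cv2.remap(g.astype(np.float32),q[:,:1],q[:,1:],1).ravel();dv=np.abs(np.gradient(v));P.append(q[dv.argmax()])
    P=onz("top",P,.013)[:,:2].astype(np.float32)
    vx,vy,x,y=cv2.fitLine(P,cv2.DIST_HUBER,0,.001,.001).ravel();r=np.abs((P-[x,y])@[-vy,vx]);print("line",x,y,np.degrees(np.arctan2(vy,vx)),"res",np.median(r))
    return np.array([x,y]),np.array([vx,vy])
c=lambda u,v:(128+u/3.8,132+v/3.8)
F=edge(c(152,585),c(615,478));Rt=edge(c(615,478),c(565,270));L=edge(c(152,585),c(100,330))
def X(a,b): s=np.linalg.solve(np.c_[a[1],-b[1]],b[0]-a[0]);return a[0]+s[0]*a[1]
fr,fl=X(F,Rt),X(F,L);print(fr,fl,np.linalg.norm(fl-fr))
yv=(fl-fr)/np.linalg.norm(fl-fr);xv=np.array([yv[1],-yv[0]]);C=(fl+fr)/2+.066*xv;print("cradle",C,"yaw",np.degrees(np.arctan2(xv[1],xv[0])))
goto([.551,-.218,.15],94.2)
E
```

```text
tips 0.017
line 0.45556295 0.10094825 -76.00357 res 0.00055284076
line 0.5457928 0.00051073096 13.523513 res 0.00042034595
line 0.4887402 0.24624424 13.565414 res 0.00039801514
[ 0.4842856  -0.01428255] [0.42328304 0.2304503 ] 0.25222108
cradle [0.5178248  0.12404673] yaw 13.996428
now [ 0.2241 -0.502   0.2478] yaw 24.05 shift [ 414.2 -126.    98. ] turn z -1.2243 F [ 0.4 -0.2  0.5]
```

```bash
python3 -m handwheel '[[[0,0,-0.18],[60,-18,0],1],[[0,0,-0.36],[120,-36,0],1],[[0,0,-0.54],[180,-54,0],1],[[0,0,-0.72],[240,-72,0],1],[[0,0,-0.9],[300,-90,20],1]]' 40; python3 -c "
from h import *
goto([.551,-.218,.15],94.2)"
```

```text
time_s: 0.72
ee_pos: [0.4605, -0.2989, 0.2302]
tool_rot: [[0.242, 0.97, 0.002], [0.97, -0.242, -0.002], [-0.001, 0.002, -1.0]]
ft_force: [1.2, -1.4, -0.8]
width: 0.0856
finger_force: 0.0
now [ 0.4605 -0.2989  0.2302] yaw 75.97 shift [100.5  68.   80.2] turn z -0.3182 F [ 1.2 -1.4 -0.8]
```

```bash
python3 -m handwheel '[[[0,0,-0.16],[40,27,20],1],[[0,0,-0.32],[80,54,50],1],[[0,0,-0.32],[100,68,80],1],[[0,0,-0.32],[100,68,80],1],[[0,0,-0.32],[100,68,80],1]]' 40; python3 - <<'E'
from h import *
goto([.5513,-.218,.022],94.2)
t=snapshot("side");cv2.imwrite("pics/side1.png",t)
# bracket prediction overlay
C=np.array([.5178,.1240]);a=np.radians(13.7);x=np.array([np.cos(a),np.sin(a)]);y=np.array([-x[1],x[0]])
W=lambda p:[*(C+p[0]*x+p[1]*y),p[2]]
pts=[(-.066,-.125,.013),(-.066,.125,.013),(-.0,-.125,.013),(.034,.082,.053),(.034,-.082,.053)]
for th in(1.5,1.8,2.1):
    for s in(1,-1): pts.append((.034-.087*np.cos(th)+.005*np.sin(th),s*.082,.053+.087*np.sin(th)+.005*np.cos(th)))
q=proj("side",[W(p) for p in pts]);print(q.round(1))
c=cv2.resize(t[230:365,240:375],None,fx=4.4,fy=4.4,interpolation=2)
for i,u in enumerate((q-[240,230])*4.4):cv2.circle(c,tuple(int(v) for v in u),3,(0,0,255) if i<5 else (0,255-(i-5)//2*100,255),-1)
cv2.imwrite("pics/side1c.png",c)
E
```

```text
time_s: 1.35
ee_pos: [0.5492, -0.2207, 0.1501]
tool_rot: [[-0.069, 0.998, 0.0], [0.998, 0.069, -0.0], [-0.0, 0.0, -1.0]]
ft_force: [-0.3, -0.8, -0.8]
width: 0.0857
finger_force: 0.0
now [ 0.5492 -0.2207  0.1501] yaw 93.93 shift [  2.6   2.2 128.1] turn z -0.0047 F [-0.3 -0.8 -0.8]
[[342.6 261.1]
 [371.8 343.4]
 [316.9 265.1]
 [321.  323.9]
 [306.3 268.2]
 [321.4 296.4]
 [305.8 240.7]
 [308.4 299.8]
 [294.4 243.6]
 [296.6 305.5]
 [284.1 248.8]]
```

View pics/side1c.png

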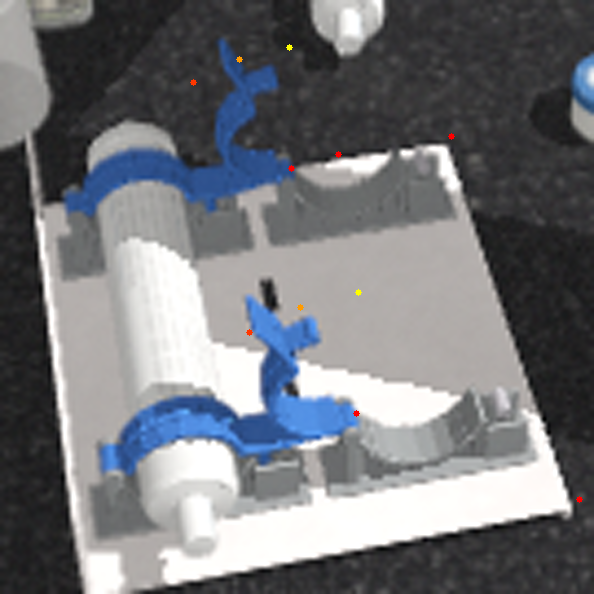

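The side view confirms the hinges at about (291,168) and (356,413) in the crop. The straps lean back at 1.8–1.9 rad. The plate corners come out about 2.5 px lower than predicted, so I'll cross-check with features seen in both views.

```bash
python3 - <<'E'
from h import *
T=lambda u,v:(128+u/3.8,132+v/3.8)
S=lambda u,v:(240+u/4.4,230+v/4.4)
C=np.array([.5178,.1240]);a=np.radians(13.7);x=np.array([np.cos(a),np.sin(a)]);y=np.array([-x[1],x[0]])
for n,t,s in [("footR",T(505,482),S(457,215)),("footL",T(205,548),S(537,457)),("cornR",T(615,478),S(447,147)),("cornL",T(152,585),S(572,513)),
 ("nipL rear",T(38,250),S(200,552)),("loose end L",(326,229),S(347,55)),("tabL",T(100,285),S(250,300)),("tabR",T(455,240),S(222,42)),("legL",T(165,380),S(316,330)),("legR",T(485,308),S(270,78))]:
    p,e=tri(t,s);d=p[:2]-C;print(n,p.round(4),"gap",round(e*1000,1),"bracket frame",(np.array([d@x,d@y,p[2]])*1000).round(1))
# rear tube axis direction in top: nipples
P=onz("top",[T(38,250),T(553,137)],.05);d=(P[0]-P[1])[:2];print("rear tube yaw",np.degrees(np.arctan2(-d[0],d[1])),np.linalg.norm(d),[( (p[:2]-C)@x,(p[:2]-C)@y) for p in P])
E
```

```text
footR [0.4806 0.0444 0.0099] gap 0.2 bracket frame [-55.  -68.5   9.9]
footL [0.4434 0.2023 0.0079] gap 0.6 bracket frame [-53.7  93.6   7.9]
cornR [ 0.4845 -0.0136  0.0041] gap 2.1 bracket frame [ -64.9 -125.8    4.1]
cornL [0.4255 0.2308 0.0028] gap 3.4 bracket frame [-64.4 125.6   2.8]
nipL rear [0.5978 0.2834 0.0444] gap 3.3 bracket frame [115.5 135.9  44.4]
loose end L [ 0.5439 -0.0859  0.008 ] gap 2.9 bracket frame [ -24.4 -210.1    8. ]
tabL [0.5722 0.2224 0.1461] gap 9.8 bracket frame [ 76.2  82.7 146.1]
tabR [0.5963 0.0581 0.1476] gap 12.0 bracket frame [ 60.7 -82.6 147.6]
legL [0.5382 0.2023 0.1015] gap 23.6 bracket frame [ 38.3  71.2 101.5]
legR [0.5712 0.0469 0.1128] gap 17.9 bracket frame [ 33.7 -87.5 112.8]
rear tube yaw 13.280451243577605 0.26937560002306427 [(np.float64(0.11273108871695679), np.float64(0.1347534899665052)), (np.float64(0.11075860158104539), np.float64(-0.1346148882486902))]
```

```bash
python3 -m handwheel '[[[0,0,0],[3,2,30],1],[[0,0,0],[3,2,60],1],[[0,0,0],[3,2,90],1],[[0,0,0],[3,2,110],1],[[0,0,0],[3,2,110],1]]'; python3 -c "
from h import *
goto([.5513,-.218,.022],94.2)"
```

```text
time_s: 2.02
ee_pos: [0.5507, -0.2173, 0.0391]
tool_rot: [[-0.068, 0.998, -0.001], [0.998, 0.068, 0.001], [0.001, -0.001, -1.0]]
ft_force: [-0.3, 0.0, 0.2]
width: 0.0852
finger_force: 0.0
now [ 0.5507 -0.2173  0.0391] yaw 93.91 shift [-0.7  0.6 17.1] turn z -0.005 F [-0.3  0.   0.2]
```

```bash
python3 -m handwheel '[[[0,0,0],[0,0,9],1],[[0,0,0],[0,0,17],1],[[0,0,0],[0,0,17],0.2],[[0,0,0],[0,0,17],0.2],[[0,0,0],[0,0,17],0.2]]' 45;python3 -m handwheel '[[[0,0,0],[0,0,0],0.2],[[0,0,0],[0,0,0],0.2],[[0,0,0],[0,0,0],0.2]]'
```

```text
time_s: 2.65
ee_pos: [0.5516, -0.2171, 0.023]
tool_rot: [[-0.069, 0.998, 0.001], [0.998, 0.069, -0.0], [-0.0, 0.001, -1.0]]
ft_force: [0.3, 0.6, 2.6]
width: 0.0466
finger_force: 46.2
time_s: 3.02
ee_pos: [0.5516, -0.2171, 0.023]
tool_rot: [[-0.069, 0.998, 0.001], [0.998, 0.069, -0.0], [-0.0, 0.001, -1.0]]
ft_force: [-0.4, 0.3, 5.9]
width: 0.0467
finger_force: 46.4
```

```bash
python3 -m handwheel '[[[0,0,0],[0,0,-30],0.2],[[0,0,0],[0,0,-80],0.2],[[0,0,0],[0,0,-130],0.2],[[0,0,0],[0,0,-180],0.2],[[0,0,0],[0,0,-180],0.2]]';python3 - <<'E'
from h import *
t=snapshot("top");s=snapshot("side");cv2.imwrite("pics/lift.png",np.hstack([t[150:300,280:500],s[100:250,240:400]]).repeat(2,0).repeat(2,1))
goto([.5178,.1240,.2],103.5)
# tube in top view, at axis height
g=cv2.cvtColor(t,cv2.COLOR_BGR2GRAY)
print(read_state()["width"])
E
```

```text
time_s: 3.65
ee_pos: [0.5524, -0.2176, 0.2059]
tool_rot: [[-0.069, 0.998, 0.006], [0.998, 0.069, -0.003], [-0.003, 0.005, -1.0]]
ft_force: [-0.4, -0.0, -2.6]
width: 0.0464
finger_force: 47.8
now [ 0.5507 -0.2168  0.2015] yaw 93.95 shift [342.3  -9.3   1.7] turn z -0.1666 F [-0.7  0.7 -3.5]
0.046606616291334384
```

View pics/lift.png

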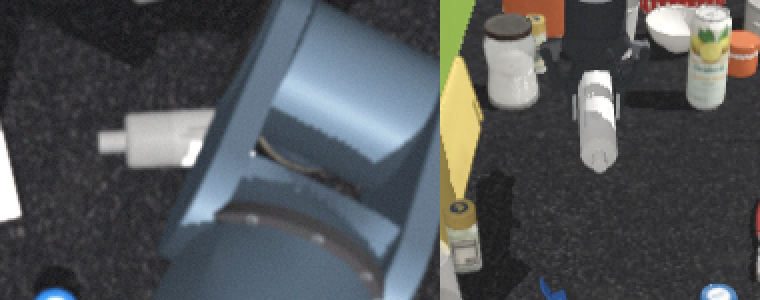

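The tube is held level, with its left nipple at about (329,221) in the top view.

```bash
python3 -m handwheel '[[[0,0,0],[50,-1,0],0.2],[[0,0,-0.03],[105,-3,0],0.2],[[0,0,-0.06],[160,-5,0],0.2],[[0,0,-0.1],[215,-6,0],0.2],[[0,0,-0.13],[270,-8,0],0.2]]';python3 -m handwheel '[[[0,0,-0.03],[40,1,0],0.2],[[0,0,-0.03],[60,1,0],0.2],[[0,0,-0.03],[65,1,0],0.2],[[0,0,-0.03],[65,1,0],0.2]]';python3 - <<'E'
from h import *
p=onz("top",[[329,221.5]],.2035)[0];print("end off TCP when lifted",np.linalg.norm(p[:2]-[.5507,-.2168]),p)
goto([.5178,.1240,.1],103.5)
t=snapshot("top");s=snapshot("side");cv2.imwrite("pics/over.png",np.hstack([cv2.resize(t[130:300,110:310],None,fx=2,fy=2),cv2.resize(s[200:370,220:420],None,fx=2,fy=2)]))
E
```

```text
time_s: 4.38
ee_pos: [0.5233, 0.0534, 0.2004]
tool_rot: [[-0.199, 0.98, -0.004], [0.98, 0.199, -0.0], [0.001, -0.003, -1.0]]
ft_force: [1.0, -0.1, -2.2]
width: 0.0466
finger_force: 47.6
time_s: 4.88
ee_pos: [0.5124, 0.1153, 0.2014]
tool_rot: [[-0.227, 0.974, -0.002], [0.974, 0.227, -0.0], [0.0, -0.002, -1.0]]
ft_force: [0.5, 0.2, -2.2]
width: 0.0467
finger_force: 47.6
end off TCP when lifted 0.13368946116921518 [ 0.54059371 -0.08349308  0.2035    ]
now [0.5124 0.1153 0.2014] yaw 103.12 shift [  7.3   7.4 101.4] turn z -0.0065 F [ 0.5  0.2 -2.2]
```

View pics/over.png

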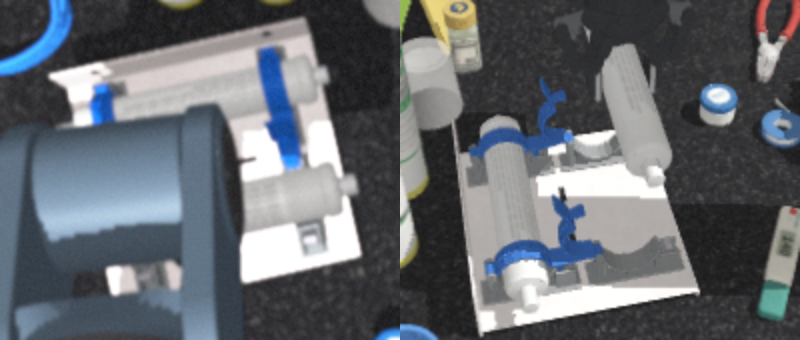

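The tube hangs centred over the cradle and the straps are clear of it. Lowering now.

```bash
python3 -m handwheel '[[[0,0,-0.0065],[7,4,20],0.2],[[0,0,-0.0065],[7,4,50],0.2],[[0,0,-0.0065],[7,4,80],0.2],[[0,0,-0.0065],[7,4,105],0.2],[[0,0,-0.0065],[7,4,105],0.2]]';python3 - <<'E'
from h import *
goto([.5178,.1240,.052],103.5)
E
```

```text
time_s: 5.6
ee_pos: [0.5142, 0.1225, 0.096]
tool_rot: [[-0.232, 0.973, -0.003], [0.973, 0.232, -0.001], [0.0, -0.003, -1.0]]
ft_force: [-0.8, 0.9, -3.1]
width: 0.047
finger_force: 47.4
now [0.5142 0.1225 0.096 ] yaw 103.43 shift [ 0.6  4.  44. ] turn z -0.0012 F [-0.8  0.9 -3.1]
```

```bash
python3 -m handwheel '[[[0,0,0],[1,4,10],0.2],[[0,0,0],[1,4,22],0.2],[[0,0,0],[1,4,32],0.2],[[0,0,0],[1,4,40],0.2],[[0,0,0],[1,4,40],0.2]]';python3 - <<'E'
from h import *
goto([.5178,.1240,.05],103.5)
E
```

```text
time_s: 6.22
ee_pos: [0.5184, 0.1253, 0.0568]
tool_rot: [[-0.233, 0.972, -0.001], [0.972, 0.233, -0.0], [0.0, -0.001, -1.0]]
ft_force: [0.1, -0.1, -2.7]
width: 0.0466
finger_force: 47.6
now [0.5184 0.1253 0.0568] yaw 103.49 shift [-1.1 -0.8  6.8] turn z -0.0001 F [ 0.1 -0.1 -2.7]
```

```bash
python3 -m handwheel '[[[0,0,0],[-1,-1,3],0.2],[[0,0,0],[-1,-1,5],0.2],[[0,0,0],[-1,-1,6],0.2],[[0,0,0],[-1,-1,7],0.2],[[0,0,0],[-1,-1,7],0.2]]';python3 - <<'E'
from h import *
s=snapshot("side");cv2.imwrite("pics/seat.png",cv2.resize(s[200:370,220:420],None,fx=4,fy=3.5))
goto([.5178,.1240,.05],103.5)
E
```

```text
time_s: 6.85
ee_pos: [0.5196, 0.1244, 0.0515]
tool_rot: [[-0.233, 0.972, 0.004], [0.972, 0.233, 0.001], [-0.0, 0.004, -1.0]]
ft_force: [4.8, 0.4, 6.2]
width: 0.0469
finger_force: 48.5
now [0.5196 0.1244 0.0515] yaw 103.49 shift [ 0.  -1.8  1.5] turn z -0.0002 F [5.7 0.8 4.7]
```

View pics/seat.png

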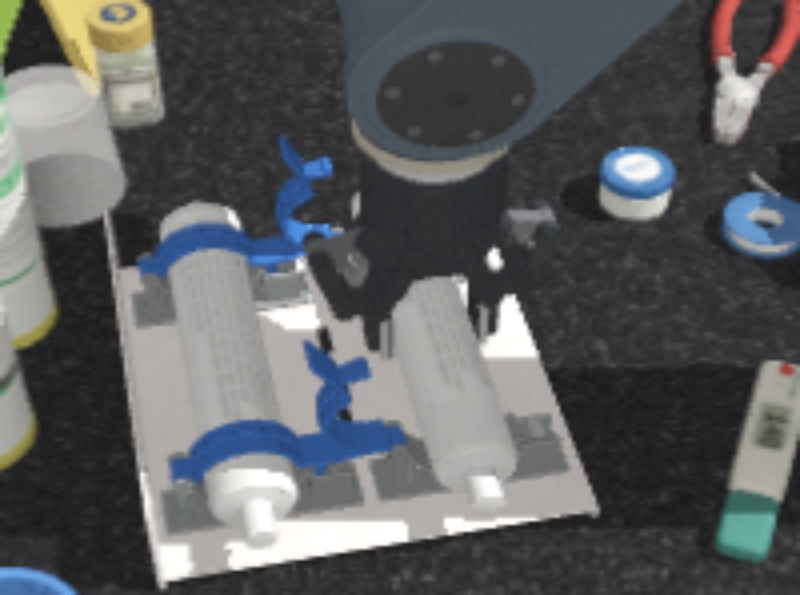

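The tube rests in both saddles. Fx = +5 N shows the bed nudging it rearwards, so I'll release and let it centre itself.

```bash
python3 -m handwheel '[[[0,0,0],[0,2,1],0.2],[[0,0,0],[0,2,1],0.8],[[0,0,0],[0,2,1],0.8],[[0,0,0],[0,2,1],0.8],[[0,0,0],[0,2,1],0.8]]';python3 -m handwheel '[[[0,0,0],[0,0,-30],0.8],[[0,0,0],[0,0,-80],0.8],[[0,0,0],[0,0,-130],0.8],[[0,0,0],[0,0,-160],0.8],[[0,0,0],[0,0,-160],0.8]]'
python3 -m handwheel '[[[0,0,0],[-50,0,0],0],[[0,0,0],[-100,0,0],0],[[0,0,0],[-150,0,0],0],[[0,0,0],[-200,0,0],0],[[0,0,0],[-200,0,0],0]]';python3 - <<'E'
from h import *
goto([.5178,.1240,.05],103.5)
t=snapshot("top");s=snapshot("side");cv2.imwrite("pics/rel.png",np.hstack([cv2.resize(t[130:300,125:295],None,fx=2.35,fy=2.35,interpolation=2),cv2.resize(s[230:370,240:380],None,fx=2.85,fy=2.85,interpolation=2)]))
cv2.imwrite("pics/top2.png",t);cv2.imwrite("pics/side2.png",s)
E
```

```text
time_s: 7.52
ee_pos: [0.5197, 0.1246, 0.0493]
tool_rot: [[-0.233, 0.972, -0.0], [0.972, 0.233, -0.0], [0.0, -0.0, -1.0]]
ft_force: [-0.3, 0.3, 0.5]
width: 0.068
finger_force: 0.0
time_s: 8.15
ee_pos: [0.5208, 0.1247, 0.2116]
tool_rot: [[-0.233, 0.972, 0.004], [0.972, 0.233, 0.001], [-0.0, 0.004, -1.0]]
ft_force: [-0.5, 0.4, -1.4]
width: 0.0681
finger_force: 0.0
time_s: 8.78
ee_pos: [0.5664, -0.0726, 0.2079]
tool_rot: [[-0.23, 0.973, -0.002], [0.973, 0.23, 0.0], [0.0, -0.002, -1.0]]
ft_force: [-0.5, 0.5, -0.6]
width: 0.0001
finger_force: 0.0
now [ 0.5664 -0.0726  0.2079] yaw 103.29 shift [202.4  -1.9 158. ] turn z -0.0036 F [-0.5  0.5 -0.6]Traceback (most recent call last):
  File "<stdin>", line 3, in <module>
    return _nx.concatenate(arrs, 1, dtype=dtype, casting=casting)
           ~~~~~~~~~~~~~~~^^^^^^^^^^^^^^^^^^^^^^^^^^^^^^^^^^^^^^^
ValueError: all the input array dimensions except for the concatenation axis must match exactly, but along dimension 0, the array at index 0 has size 400 and the array at index 1 has size 399
```

```bash
python3 - <<'E'
from h import *
t=cv2.imread("pics/top2.png") if __import__("os").path.exists("pics/top2.png") else snapshot("top");s=snapshot("side")
cv2.imwrite("pics/rel.png",np.hstack([cv2.resize(t[130:300,125:295],(400,400),interpolation=2),cv2.resize(s[230:370,240:380],(400,400),interpolation=2)]))
C=np.array([.5178,.1240]);a=np.radians(13.5);x=np.array([np.cos(a),np.sin(a)]);y=np.array([-x[1],x[0]])
f=lambda p:(np.array([(p[:2]-C)@x,(p[:2]-C)@y,p[2]])*1000).round(0)
for n,u,v in [("capA",(175,75),(196,247)),("capB",(235,70),(204,212))]:
    p,e=tri(u,v);print(n,p.round(3),e.round(3),f(p))
for q in onz("top",[(205,132),(250,130),(190,128)],.0):print("base",f(q))
E
```

```text
capA [0.771 0.171 0.229] 0.006 [258. -14. 229.]
capB [0.778 0.072 0.235] 0.008 [ 241. -111.  235.]
base [225. -13.   0.]
base [ 209. -103.    0.]
base [240.  16.   0.]
```

View pics/rel.png

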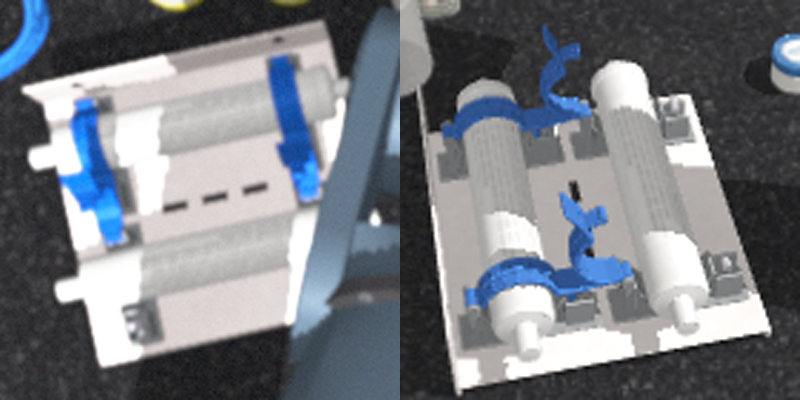

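The tube is seated and square with the fitted one: their left nipples are at (60,290) and (32,157) in the crop. Both straps still lean back. Next I'll take the closed fingers round behind the right strap.

```bash
cat >> h.py <<'E'
C=np.array([.5178,.1240]);a_=np.radians(13.5);bx=np.array([np.cos(a_),np.sin(a_)]);by=np.array([-bx[1],bx[0]])
def bg(x,y,tip):
    "bracket-frame mm target for the fingertips"
    s=read_state();e=np.array(s["ee_pos"]);d=e[:2]-C
    print("bracket now",(np.array([d@bx,d@by,e[2]-.017])*1000).round(1),"time",s["time_s"]);goto([*(C+x/1000*bx+y/1000*by),tip/1000+.017],13.5)
E
python3 -m handwheel '[[[0,0,0.18],[0,0,0],0],[[0,0,0.36],[0,0,0],0],[[0,0,0.54],[0,0,0],0],[[0,0,0.72],[0,0,0],0],[[0,0,0.9],[0,0,0],0]]'; python3 -m handwheel '[[[0,0,0.18],[0,0,0],0],[[0,0,0.36],[0,0,0],0],[[0,0,0.54],[0,0,0],0],[[0,0,0.66],[0,0,0],0],[[0,0,0.66],[0,0,0],0]]'|head -1;python3 -c "
from h import *
bg(98,-82,185)"
```

```text
time_s: 9.6
ee_pos: [0.5664, -0.0686, 0.2093]
tool_rot: [[0.62, 0.785, -0.0], [0.785, -0.62, 0.0], [-0.0, -0.0, -1.0]]
ft_force: [-0.5, -0.2, -0.0]
width: 0.0
finger_force: 0.0
time_s: 10.22
bracket now [   2.2 -198.9  192.3] time 10.225
now [ 0.5664 -0.0689  0.2093] yaw 14.24 shift [  97.3 -115.6    7.3] turn z 0.0129 F [0.2 0.5 0.1]
```

```bash
python3 -m handwheel '[[[0,0,0.013],[50,-30,0],0],[[0,0,0.013],[97,-60,0],0],[[0,0,0.013],[97,-116,0],0],[[0,0,0.013],[97,-116,0],0],[[0,0,0.013],[97,-116,0],0]]'; python3 -c "
from h import *
bg(98,-82,115)"
```

```text
time_s: 10.85
ee_pos: [0.6322, 0.0664, 0.2094]
tool_rot: [[0.972, 0.234, -0.0], [0.234, -0.972, -0.0], [-0.0, 0.0, -1.0]]
ft_force: [-0.6, 0.8, -1.0]
width: -0.0001
finger_force: 0.0
bracket now [ 97.8 -82.7 192.4] time 10.85
now [0.6322 0.0664 0.2094] yaw 13.53 shift [ 0.2 -0.7 77.4] turn z 0.0005 F [-0.6  0.8 -1. ]
```

Next: lower to a tip height of 115 mm, then sweep forward (−x).

```bash
python3 -m handwheel '[[[0,0,0],[0,0,20],0],[[0,0,0],[0,0,50],0],[[0,0,0],[0,0,77],0],[[0,0,0],[0,0,77],0],[[0,0,0],[0,0,77],0]]'|sed -n '1,2p;4p'; python3 -m handwheel '[[[0,0,0],[-15,0,0],0],[[0,0,0],[-30,0,0],0],[[0,0,0],[-45,0,0],0],[[0,0,0],[-60,0,0],0],[[0,0,0],[-75,0,0],0]]'|sed -n '1,2p;4p';python3 -m handwheel '[[[0,0,0],[-15,0,0],0],[[0,0,0],[-30,0,0],0],[[0,0,0],[-45,0,0],0],[[0,0,0],[-55,0,0],0],[[0,0,0],[-55,0,0],0]]'|sed -n '1,2p;4p'; python3 -c "
from h import *
bg(-53,-82,100)"
```

```text
time_s: 11.48
ee_pos: [0.633, 0.0656, 0.1337]
ft_force: [0.9, 0.4, 0.7]
time_s: 12.1
ee_pos: [0.5598, 0.0486, 0.1341]
ft_force: [1.2, -0.7, -0.2]
time_s: 12.72
ee_pos: [0.506, 0.036, 0.1332]
ft_force: [-0.4, -0.7, -0.0]
bracket now [-32.  -82.8 116.2] time 12.725
now [0.506  0.036  0.1332] yaw 13.36 shift [-21.   -0.7  16.2] turn z -0.0024 F [-0.4 -0.7 -0. ]
```

```bash
python3 -m handwheel '[[[0,0,0],[-12,-1,2],0],[[0,0,0],[-21,-1,10],0],[[0,0,0],[-21,-1,20],0],[[0,0,0],[-21,-1,30],0],[[0,0,0],[-21,-1,36],0]]'|sed -n '1,2p;4p'; python3 - <<'E'
from h import *
s=snapshot("side");cv2.imwrite("pics/side3.png",s)
h=cv2.cvtColor(s,cv2.COLOR_BGR2HSV);m=cv2.inRange(h,(100,130,60),(125,255,255))
# right strap tip when open lay round (290,240), hinge (306,268); list blue in the zone
for n,(r0,r1,c0,c1) in {"R open zone":(225,262,285,312),"R shut zone":(240,275,305,345),"L open zone":(292,320,292,320)}.items(): print(n,int((m[r0:r1,c0:c1]>0).sum()))
bg(-53,-82,64)
E
```

```text
time_s: 13.35
ee_pos: [0.473, 0.031, 0.0921]
ft_force: [-50.2, -20.3, 15.2]
R open zone 13
R shut zone 283
L open zone 168
bracket now [-65.6 -80.   74.4] time 13.4
now [0.4727 0.0309 0.0914] yaw 13.46 shift [12.9  2.1 10. ] turn z -0.0007 F [-45.8 -19.6  11.9]
```

The strap has come over, but the tip slid past the tab's end and is wedged in front of it (−50 N in x). I'll back off forwards, lift, and come down nearer the hinge.

```bash
python3 -m handwheel '[[[0,0,0],[-12,0,0],0],[[0,0,0],[-20,0,0],0],[[0,0,0],[-20,0,-30],0],[[0,0,0],[-20,0,-70],0],[[0,0,0],[-20,0,-70],0]]'; python3 - <<'E'
from h import *
s=snapshot("side");t=snapshot("top");cv2.imwrite("pics/side4.png",s);cv2.imwrite("pics/top4.png",t)
h=cv2.cvtColor(s,cv2.COLOR_BGR2HSV);m=cv2.inRange(h,(100,130,60),(125,255,255))
W=lambda p:[*(C+p[0]/1000*bx+p[1]/1000*by),p[2]/1000]
for th in (1.6,1.2,.9,.7,.5,.3,.15,0):
    L=[(34-r*np.cos(th)+5*np.sin(th),-82,53+r*np.sin(th)+5*np.cos(th)) for r in (76,87,98)]
    q=proj("side",[W(p) for p in L]).round().astype(int);print(th,q.tolist(),[int((m[v+1:v+5,u-1:u+2]>0).sum()) for u,v in q])
for r in m[232:285,285:360]: print("".join("#" if v else "." for v in r))
bg(-30,-82,130)
E
```

```text
time_s: 14.02
ee_pos: [0.4674, 0.0277, 0.1688]
tool_rot: [[0.973, 0.231, 0.006], [0.231, -0.973, -0.0], [0.006, 0.001, -1.0]]
ft_force: [-0.2, -0.5, -0.9]
width: 0.0001
finger_force: 0.0
1.6 [[302, 245], [302, 241], [302, 238]] [0, 0, 0]
1.2 [[316, 244], [317, 240], [319, 237]] [0, 0, 0]
0.9 [[325, 246], [327, 243], [330, 240]] [0, 0, 0]
0.7 [[329, 248], [333, 246], [337, 243]] [0, 0, 0]
0.5 [[333, 252], [337, 249], [342, 247]] [3, 0, 0]
0.3 [[336, 255], [341, 254], [345, 252]] [12, 12, 2]
0.15 [[337, 259], [342, 257], [346, 256]] [9, 8, 1]
0 [[338, 262], [342, 261], [347, 260]] [0, 0, 0]
...........................................................................
...........................................................................
...........................................................................
...........................................................................
...........................................................................
...........................................................................
................................................
[... 2961 characters left out ...]
..............................
...........................................................................
...........................................................................
...........................................................................
...........................................................................
...........................................................................
...........................................................................
...........................................................................
bracket now [-73.  -81.4 149.3] time 14.125
now [0.4658 0.0278 0.1663] yaw 13.37 shift [43.   0.5 19.3] turn z -0.0023 F [-0.8  0.6 -0.9]
```

The strap now lies at about 0.3 rad, with its tab near x = −48 mm. I'll go above the tab and press.

```bash
python3 -m handwheel '[[[0,0,0],[23,0,0],0],[[0,0,0],[23,0,0],0],[[0,0,0],[23,0,25],0],[[0,0,0],[23,0,50],0],[[0,0,0],[23,0,50],0]]'|sed -n '1,2p;4p';python3 -m handwheel '[[[0,0,0],[0,0,5],0],[[0,0,0],[0,0,10],0],[[0,0,0],[0,0,15],0],[[0,0,0],[0,0,20],0],[[0,0,0],[0,0,20],0]]'|sed -n '1,2p;4p'; python3 -c "
from h import *
bg(-53,-82,70)"
```

```text
time_s: 14.75
ee_pos: [0.4863, 0.033, 0.1146]
ft_force: [0.1, 0.1, 0.4]
time_s: 15.38
ee_pos: [0.488, 0.033, 0.0961]
ft_force: [-0.1, -0.6, 0.8]
bracket now [-50.2 -81.5  79.1] time 15.375
now [0.488  0.033  0.0961] yaw 13.37 shift [-2.8  0.5  9.1] turn z -0.0023 F [-0.1 -0.6  0.8]
```

```bash
python3 -m handwheel '[[[0,0,0],[-1,0,4],0],[[0,0,0],[-2,0,8],0],[[0,0,0],[-2,0,10],0],[[0,0,0],[-2,0,12],0],[[0,0,0],[-2,0,12],0]]'|sed -n '1,2p;4p';python3 -m handwheel '[[[0,0,0],[0,0,1],0],[[0,0,0],[0,0,2],0],[[0,0,0],[0,0,3],0],[[0,0,0],[0,0,4],0],[[0,0,0],[0,0,4],0]]'|sed -n '1,2p;4p'; python3 -c "
from h import *
bg(-53,-82,60)"
```

```text
time_s: 16.0
ee_pos: [0.4861, 0.0325, 0.0843]
ft_force: [-0.5, 0.4, 1.6]
time_s: 16.62
ee_pos: [0.4862, 0.0326, 0.0803]
ft_force: [0.6, -0.1, 0.4]
bracket now [-52.1 -81.5  63.3] time 16.625
now [0.4862 0.0326 0.0803] yaw 13.37 shift [-0.9  0.5  3.3] turn z -0.0024 F [ 0.6 -0.1  0.4]
```

```bash
python3 -m handwheel '[[[0,0,0],[-1,0,1.5],0],[[0,0,0],[-1,0,3],0],[[0,0,0],[-1,0,4.5],0],[[0,0,0],[-1,0,6],0],[[0,0,0],[-1,0,6],0]]'|sed -n '1,2p;4p'; python3 - <<'E'
from h import *
bg(-53,-82,58)
s=snapshot("side");h=cv2.cvtColor(s,cv2.COLOR_BGR2HSV);m=cv2.inRange(h,(100,130,60),(125,255,255))
for r in m[245:285,285:360]: print("".join("#" if v else "." for v in r))
E
```

```text
time_s: 17.25
ee_pos: [0.4852, 0.0323, 0.075]
ft_force: [-3.9, -0.4, 12.5]
bracket now [-53.1 -81.6  58. ] time 17.25
now [0.4852 0.0323 0.075 ] yaw 13.37 shift [ 0.1  0.4 -0. ] turn z -0.0023 F [-3.9 -0.4 12.5]
...........................................................................
...........................................................................
...........................................................................
...........................................................................
...........................................................................
...........................................................................
...........................................................................
...........................................................................
...........................................................................
...........................................................................
...........................................................................
....................................................
[... 1451 characters left out ...]
................
..##.......................................................................
..##.......................................................................
...........................................................................
...........................................................................
...........................................................................
...........................................................................
...........................................................................
...........................................................................
...........................................................................
```

```bash
python3 -m handwheel '[[[0,0,0],[0,0,1],0],[[0,0,0],[0,0,2],0],[[0,0,0],[0,0,3],0],[[0,0,0],[0,0,3],0]]'|sed -n '1,2p;4p';python3 -m handwheel '[[[0,0,0],[0,0,-20],0],[[0,0,0],[0,0,-60],0],[[0,0,0],[0,0,-110],0],[[0,0,0],[0,0,-130],0],[[0,0,0],[0,0,-130],0]]'|sed -n '1,2p;4p'; python3 - <<'E'
from h import *
bg(-53,82,185)
s=snapshot("side");h=cv2.cvtColor(s,cv2.COLOR_BGR2HSV);m=cv2.inRange(h,(100,130,60),(125,255,255))
for r in m[255:272,300:350]: print("".join("#" if v else "." for v in r))
E
```

```text
time_s: 17.8
ee_pos: [0.4852, 0.0322, 0.0728]
ft_force: [-8.4, -1.1, 26.4]
time_s: 18.42
ee_pos: [0.4858, 0.0323, 0.2025]
ft_force: [-0.9, 0.2, -0.9]
bracket now [-52.5 -81.7 185.5] time 18.425
now [0.4858 0.0323 0.2025] yaw 13.37 shift [  -0.9 -163.7    0.4] turn z -0.0023 F [-0.9  0.2 -0.9]
..................................................
..................................................
..................#####...........................
...............#############......................
.............################..........######.....
...........##################.....###########.....
.........#####################################....
........######################################....
........######################################....
.......#########...........####################...
.......#######..............##################....
....#.#######.................###########..#......
...#########..................#######.#...........
...########.....................###...............
...#######.......................##...............
...#...###........................#...............
........#.........................................
```

Right strap held 26 N on the tab and stays shut. Now the left one, done the same way.

```bash
python3 -m handwheel '[[[0,0,0],[40,-40,0],0],[[0,0,0],[80,-80,0],0],[[0,0,0],[120,-120,0],0],[[0,0,0],[151,-160,0],0],[[0,0,0],[151,-164,0],0]]'|sed -n '1,2p;4p'; python3 -m handwheel '[[[0,0,0],[0,0,0],0]]' >/dev/null; python3 -c "
from h import *
bg(98,82,115)"
```

```text
time_s: 19.1
ee_pos: [0.5941, 0.2291, 0.1987]
ft_force: [-0.1, 0.0, -0.2]
bracket now [ 97.4  81.9 182.7] time 19.225
now [0.5934 0.2264 0.1997] yaw 13.39 shift [ 0.8 -0.1 67.7] turn z -0.0019 F [-0.2 -0.2  0.6]
```

```bash
python3 -m handwheel '[[[0,0,0],[8,0,0],0],[[0,0,0],[8,0,30],0],[[0,0,0],[8,0,60],0],[[0,0,0],[8,0,68],0],[[0,0,0],[8,0,68],0]]'|sed -n '1,2p;4p'; python3 -m handwheel '[[[0,0,0],[-16,0,0],0],[[0,0,0],[-32,0,0],0],[[0,0,0],[-48,0,0],0],[[0,0,0],[-64,0,0],0],[[0,0,0],[-80,0,0],0]]'|sed -n '1,2p;4p';python3 -m handwheel '[[[0,0,0],[-15,0,0],0],[[0,0,0],[-30,0,0],0],[[0,0,0],[-45,0,0],0],[[0,0,0],[-50,0,0],0],[[0,0,0],[-50,0,0],0]]'|sed -n '1,2p;4p'; python3 - <<'E'
from h import *
bg(-40,82,100)
s=snapshot("side");h=cv2.cvtColor(s,cv2.COLOR_BGR2HSV);m=cv2.inRange(h,(100,130,60),(125,255,255))
for r in m[290:340:1,305:375]: print("".join("#" if v else "." for v in r))
W=lambda p:[*(C+p[0]/1000*bx+p[1]/1000*by),p[2]/1000]
for th in (1.2,.9,.7,.5,.3,.15,0): print(th,(proj("side",[W((34-87*np.cos(th)+5*np.sin(th),82,53+87*np.sin(th)+5*np.cos(th)))])-[305,290]).round())
E
```

```text
time_s: 19.85
ee_pos: [0.6023, 0.2282, 0.1338]
ft_force: [-0.3, -0.9, 0.3]
time_s: 20.48
ee_pos: [0.5246, 0.2101, 0.1351]
ft_force: [0.0, 0.6, 0.1]
time_s: 21.1
ee_pos: [0.4761, 0.1987, 0.1343]
ft_force: [0.5, 0.2, -0.2]
bracket now [-23.1  82.4 117.3] time 21.1
now [0.4761 0.1987 0.1343] yaw 13.36 shift [-16.9   0.4  17.2] turn z -0.0025 F [ 0.5  0.2 -0.2]
......................................................................
......................................................................
......................................................................
......................................................................
......................................................................
......................................................................
......................................................................
......................................................................
......................................................................
......................................................................
..............................
[... 2220 characters left out ...]
.....................
......................................................................
......................................................................
......................................................................
......................................................................
......................................................................
......................................................................
......................................................................
......................................................................
1.2 [[29.  6.]]
0.9 [[40.  8.]]
0.7 [[47. 10.]]
0.5 [[51. 14.]]
0.3 [[55. 18.]]
0.15 [[56. 22.]]
0 [[56. 25.]]
```

```bash
python3 -m handwheel '[[[0,0,0],[-4,0,8],0],[[0,0,0],[-9,0,18],0],[[0,0,0],[-15,0,28],0],[[0,0,0],[-20,0,36],0],[[0,0,0],[-24,0,42],0]]'|sed -n '1,2p;4p'; python3 -m handwheel '[[[0,0,0],[-2,0,2],0],[[0,0,0],[-4,0,4],0],[[0,0,0],[-5,0,6],0],[[0,0,0],[-5,0,8],0],[[0,0,0],[-5,0,8],0]]'|sed -n '1,2p;4p';python3 -c "
from h import *
bg(-53,82,60)"
```

```text
time_s: 21.78
ee_pos: [0.4519, 0.193, 0.0909]
ft_force: [7.1, 1.0, 4.6]
time_s: 22.4
ee_pos: [0.4475, 0.1919, 0.0836]
ft_force: [-1.0, -0.6, 0.7]
bracket now [-52.5  82.5  66.6] time 22.4
now [0.4475 0.1919 0.0836] yaw 13.37 shift [-0.5  0.5  6.6] turn z -0.0023 F [-1.  -0.6  0.7]
```

```bash
python3 -m handwheel '[[[0,0,0],[-1,0,2],0],[[0,0,0],[-1,0,4],0],[[0,0,0],[-1,0,6],0],[[0,0,0],[-1,0,8],0],[[0,0,0],[-1,0,9],0]]'|sed -n '1,2p;4p';python3 -m handwheel '[[[0,0,0],[0,0,1],0],[[0,0,0],[0,0,2],0],[[0,0,0],[0,0,2],0]]'|sed -n '1,2p;4p'
```

```text
time_s: 23.02
ee_pos: [0.4462, 0.1917, 0.0748]
ft_force: [-5.1, -1.0, 14.4]
time_s: 23.4
ee_pos: [0.4462, 0.1917, 0.0734]
ft_force: [-7.6, -2.6, 22.4]
```

```bash
python3 -m handwheel '[[[0,0,0],[0,0,-20],0],[[0,0,0],[0,0,-60],0],[[0,0,0],[0,0,-110],0],[[0,0,0],[0,0,-130],0],[[0,0,0],[0,0,-130],0]]'|sed -n '1,2p;4p';python3 -m handwheel '[[[0,0,0],[-20,55,0],0],[[0,0,0],[-40,110,0],0],[[0,0,0],[-60,165,0],0],[[0,0,0],[-80,220,0],0],[[0,0,0],[-80,270,0],0]]'|sed -n '1,2p;4p';python3 - <<'E'
from h import *
t=snapshot("top");s=snapshot("side")
cv2.imwrite("pics/fin.png",np.hstack([cv2.resize(t[130:300,125:295],(400,400),interpolation=2),cv2.resize(s[230:370,240:380],(400,400),interpolation=2)]))
E
```

```text
time_s: 24.02
ee_pos: [0.4469, 0.1919, 0.2034]
ft_force: [-0.4, -1.1, -0.3]
time_s: 24.65
ee_pos: [0.4296, -0.0913, 0.2011]
ft_force: [0.8, -0.0, 1.5]
```

View pics/fin.png

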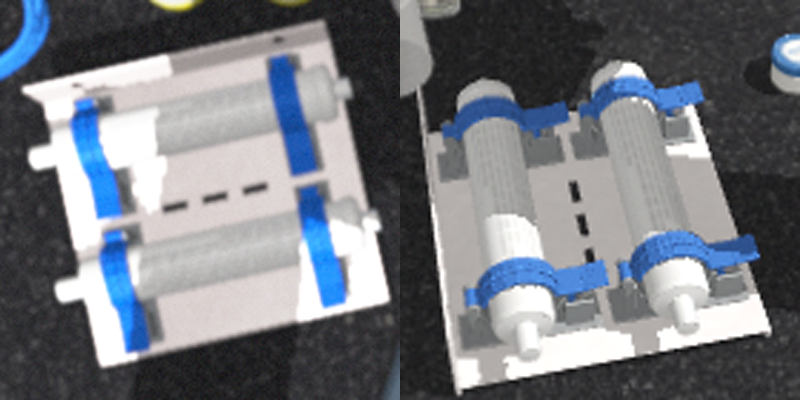

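Both straps appear shut: the front tabs end at (703,92) and (757,246), at the same tilt as the fitted row's tabs. I'll check their heights numerically against the rear ones.

```bash
python3 - <<'E'
from h import *
s=snapshot("side");h=cv2.cvtColor(s,cv2.COLOR_BGR2HSV);m=cv2.inRange(h,(100,110,40),(125,255,255))
W=lambda p:[*(C+p[0]/1000*bx+p[1]/1000*by),p[2]/1000]
for n,x,y in (("front L",-53,82),("rear L",59,82),("front R",-53,-82),("rear R",59,-82)):
  for dx in(-6,0,6):
    (u,v),(u2,v2)=proj("side",[W((x+dx,y,58)),W((x+dx,y,71))]);c=int(round(u));r=[k for k in range(int(v)-14,int(v)+16) if m[k,c]]
    print(n,dx,"pred",v.round(1),"if 0.15:",v2.round(1),"blue",r[0],r[-1],"mid-pred",round(np.mean(r)-v,1))
print(read_state()["ft_force"])
E
```

```text
front L -6 pred 314.8 if 0.15: 310.9 blue 314 320 mid-pred 2.2
front L 0 pred 315.3 if 0.15: 311.4 blue 312 321 mid-pred 1.2
front L 6 pred 315.8 if 0.15: 311.9 blue 312 321 mid-pred 0.7
rear L -6 pred 324.0 if 0.15: 320.1 blue 327 329 mid-pred 4.0
rear L 0 pred 324.5 if 0.15: 320.6 blue 321 329 mid-pred 0.5
rear L 6 pred 325.0 if 0.15: 321.1 blue 322 330 mid-pred 1.0
front R -6 pred 260.8 if 0.15: 256.8 blue 261 265 mid-pred 2.2
front R 0 pred 261.1 if 0.15: 257.2 blue 258 265 mid-pred 0.4
front R 6 pred 261.5 if 0.15: 257.6 blue 259 266 mid-pred 1.0
rear R -6 pred 267.9 if 0.15: 264.0 blue 267 271 mid-pred 1.1
rear R 0 pred 268.3 if 0.15: 264.4 blue 265 272 mid-pred 0.2
rear R 6 pred 268.7 if 0.15: 264.8 blue 266 273 mid-pred 0.8
[-0.20763746  0.42586954  0.20977747]
```

The front tabs match the fitted row to within a pixel, where an unsnapped catch would show about 4 px, so both are shut. The arm is clear, so I'm handing in.

```bash
python3 -c "
from rig import *
print(sign_off())"
```

```text
the job is handed in; nothing more can be done
None
```

The tube is seated and centred in the front cradle, both straps are pressed shut and match the fitted row in the camera check, and the job was handed in at about 25 s with the arm clear; no verdict came back.

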